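# Stand the fallen bottle back in its row and stopper it

## Task

One bottle has fallen out of the row on the bench. Stand it upright in the empty place in the tray, foot flat on the tray floor between its neighbours, and let go of it; then put the black rubber stopper straight and snug into its neck. Leave the other bottles standing in their places and do not disturb the other things on the bench.

Things in the scene. Friction and masses are not known exactly. Their poses are not given: they have to be found in the camera images.
- bottle: the fallen bottle: white plastic, square body 58 x 58 mm and 118 mm tall, a short cone shoulder up to 132 mm, then a round open neck of 36 mm outer and 28 mm inner diameter up to the mouth at 166 mm (open 48 mm deep); about 0.2 kg. It lies on its side on the bench in front of the tray. Origin: centre of the foot; z runs from foot to mouth, x and y are square to the body's sides
- bottle_mouth (a point): centre of the bottle's mouth, on the rim plane, 166 mm from the foot; axes as the bottle's
- stopper: black rubber stopper, 68 mm tall: a plug tapering from 20 mm diameter at its lower end to 34 mm at 36 mm height, a 42 mm flange (36 to 41 mm), and above it a round grip of 32 mm diameter from 43 to 68 mm. Stands on its narrow end on the bench. Origin: centre of the narrow lower end; z up to the grip. Pressed snug, the plug goes about 21 mm deep into the neck
- lane: plywood tray fixed on the bench that holds the row of bottles: channel 70 mm wide (tray x) and 322 mm long (tray y), floor 10 mm above the bench, curbs 12 mm thick that rise 12 mm above the floor. Four places at y = -112.5, -37.5, 37.5, 112.5 mm. Origin: centre of its underside
- mat: thin black rubber mat 64 x 64 x 1 mm on the tray floor at the one empty place of the row. Origin: its centre, on the tray floor, 10 mm above the bench; axes as the tray's
- row1: capped white bottle standing in the row: same body as the fallen one, blank paper labels, cap of 41 mm diameter, 165 mm tall over all. Origin: centre of the foot; z up
- row2: capped white bottle standing in the row: same body as the fallen one, blank paper labels, cap of 41 mm diameter, 165 mm tall over all. Origin: centre of the foot; z up
- row3: capped white bottle standing in the row: same body as the fallen one, blank paper labels, cap of 41 mm diameter, 165 mm tall over all. Origin: centre of the foot; z up
- tape_roll: bystander: roll of paper tape lying flat, 96 mm outer diameter, 24 mm high. Origin: centre of its underside
- spray_can: bystander: standing grey spray can, 60 mm diameter, 170 mm tall. Origin: centre of its foot
- screwdriver: bystander: screwdriver lying on the bench, some 200 mm long. Origin: under its middle
- glue_jar: bystander: amber glass jar, 72 mm diameter, 75 mm tall. Origin: centre of its foot
- panel: bystander: clear plastic panel lying flat, 120 x 260 x 6 mm. Origin: centre of its underside
Mind the look-alikes: they are no part of the job. Of the things shaped like the stopper, the black one is meant.

How it is judged:
By the outcome, as a careful person would: the job done as asked, in the order asked, and still so for the second after the job is handed in, with the robot touching nothing.
It also fails if it takes over 58 s, if anything falls off the work surface, if the arm or the gripper's body presses on something with over 40 N, if the wrist force passes 120 N, or if a joint passes its speed limit or range.

## Robot

A 6-joint arm with a two-finger parallel gripper is mounted at the origin on the work surface. World frame = base frame: x ahead of the robot, y to its left, z up, the work surface at z = 0. Lengths are in m, angles in rad, forces in N, time in s.
With the tool pointing down it reaches from about 0.275 to 0.85 m from the base axis. Payload 5.2 kg.
Tool frame: the origin (TCP) lies between the finger pads; the fingertips stand 14 mm ahead of it and the grasp point (between the pads) lies 5 mm behind it (bot.tips_ahead is the distance from the TCP to the fingertips, in m); y points along the fingers, x is the direction in which the jaws open and shut, and the axes are right-handed (so a half turn about y gives the same grasp; the last joint's range is limited). The gripper opens to 85 mm and grips with 20 to 120 N. Pads are 22 mm wide; open, the fingers measure 114 mm over their backs; the gripper's body (76 mm by 85 mm) begins 54 mm behind the grasp point. The pads swing forward as they close: fully open they stand 13 mm farther back than shut.
Start: joints at [1.146, 0.259, 1.535, -0, 1.348, -0.203], TCP at [0.121, 0.537, 0.245] pointing down, gripper open.
Joint ranges: [-3.14, 3.14], [-0.91, 2.08], [0.19, 2.58], [-1.22, 4.36], [0.22, 2.71], [-3.12, 3.12]. Speed limits (rad/s): [2.57, 2.57, 3.14, 3.14, 3.14, 3.14].

## Interface

Orientations are given as a unit quaternion [w, x, y, z].
In Python, from cell import bot gives the robot as it stands. Calls block until the motion is done:
- bot.move_ptp(position, orientation): joint-space move of the TCP to a pose.
- bot.servo_line(position, ori=None, vel=0.15): straight line of the TCP; ori=None keeps the orientation; vel is the mean speed in m/s.
- bot.movej(angles): joint-space move.
- bot.gripper_open() and bot.grab(f_grip=None): open the fingers fully, or close them until they stop; f_grip is the grip in N (None keeps the last).
- bot.hold(seconds).
- bot.solve_ik(position, orientation): joint angles nearest the present ones, or None.
- bot.camera(name): name is "side" or "top" or "wrist"; returns (picture, depth): 420x560x3 uint8, blue, green, red; 420x560 float32, m along the optical axis (not along the pixel's ray), 0 where there is no reading.
- bot.get_calibration(name): a dict with "mtx" (3x3 intrinsics, pixels), "xyz" and "rotation" of the camera in the world. Camera axes: x right, y up, looking along -z (the intrinsics and any distortion apply to the point x, -y, -z); pixel columns grow to the right and rows downward; lengths in m; the calibration is good to about 2 mm. A picture is of the moment at which its call begins: read the wrist's pose just before it. get_calibration takes no time and is no camera call; for the wrist camera it gives the pose at the moment of the call.
A pose or a line that the arm cannot do raises bot.Unreachable and nothing moves.
- bot.job_done(): hands the job in, once; it reports no verdict.
Readings, each from a call of its own:
- bot.current_clock(): time.
- bot.current_joints(): joint angles.
- bot.current_dq(): joint speeds.
- bot.current_joint_torque(): joint torques, N m.
- bot.current_ee_pos(): TCP position.
- bot.current_eef_rot(): TCP orientation.
- bot.current_force(): force on the tool from outside, world axes, zero at the start.
- bot.current_torque(): the same for the moment, N m.
- bot.current_gripper_width(): finger opening in m.
Only numpy, scipy, OpenCV 4.12 (cv2) and the standard library are available. Lean on these libraries where they do the work, as an engineer would, in place of code of your own. Each camera call takes 0.05 s, during which the arm holds its last target. There are 200 camera calls.

## Working session

There is one attempt and no reset: what is moved stays moved. The work goes in short steps, each a Python script; the robot and the scene stay as the last script left them, time stands still between calls to the robot, and variables do not carry over. Pictures are saved under pics/ and viewed, about 8 in all and at most 12, crops included, and the job is handed in when it is done.

```bash
mkdir -p pics; ls; cat > h.py <<'E'
import numpy as np, cv2
from cell import bot
def save(n):
    p,d=bot.camera(n); c=bot.get_calibration(n); return p,d,c
def cloud(d,c):
    K=np.array(c["mtx"]);v,u=np.mgrid[:d.shape[0],:d.shape[1]]
    P=np.stack([(u-K[0,2])/K[0,0]*d,-(v-K[1,2])/K[1,1]*d,-d],-1)
    return P@R(c).T+np.array(c["xyz"])
def R(c):
    r=np.array(c["rotation"],float)
    if r.shape==(3,3): return r
    from scipy.spatial.transform import Rotation as Q
    return Q.from_quat(r[[1,2,3,0]]).as_matrix()
E
python3 - <<'E'
from h import *
for n in ["top","side"]:
    p,d,c=save(n); cv2.imwrite(f"pics/{n}0.png",p); np.savez(f"{n}0.npz",p=p,d=d,P=cloud(d,c)); print(n,c)
print(bot.current_eef_rot(),bot.current_force(),bot.current_clock())
E
```

```text
pics
top {'mtx': array([[525.08136071,   0.        , 289.23935559],
       [  0.        , 525.08136071, 206.51205334],
       [  0.        ,   0.        ,   1.        ]]), 'xyz': array([ 0.18697011, -0.03606189,  1.52869721]), 'rotation': array([ 0.70475056,  0.07745999, -0.07806562, -0.7008797 ])}
side {'mtx': array([[408.90561198,   0.        , 273.9360084 ],
       [  0.        , 408.90561198, 220.85273811],
       [  0.        ,   0.        ,   1.        ]]), 'xyz': array([ 0.24636871, -0.62355503,  0.69785379]), 'rotation': array([ 0.89512859,  0.38058957, -0.08263544, -0.21695109])}
[-0.55200024  0.55254011  0.44106566 -0.44210434] [-0.16974154  0.68336377 -0.19327722] 0.1
```

View pics/top0.png

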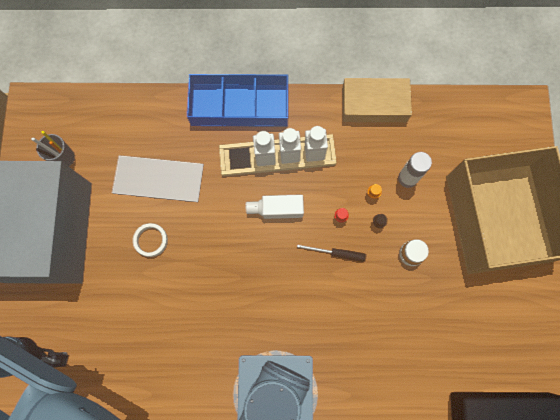

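View pics/side0.png

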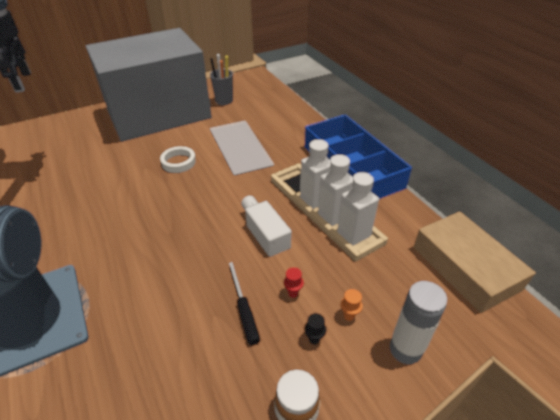

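Top view: the fallen bottle is at (275,208) with its neck at (252,209). The mat, the empty place, is at the left end of the tray (240,158). The stopper-like things are red (342,215), orange (375,191) and black (380,221); the screwdriver handle at (348,255) is also black. I choose (380,221), which is (315,328) in the side view.

```bash
python3 - <<'E'
from h import *
out={}
for n in ["top","side"]:
    z=np.load(n+"0.npz"); p,P=z["p"],z["P"]; hsv=cv2.cvtColor(p,cv2.COLOR_BGR2HSV)
    bench=(abs(P[...,2])<.03)&(hsv[...,1]>100)
    print(n,"bench z",np.median(P[bench][:,2]))
    wh=((hsv[...,1]<60)&(hsv[...,2]>110)&(P[...,2]>.012)).astype(np.uint8)
    k,l,s,c=cv2.connectedComponentsWithStats(wh)
    seed=(208,285) if n=="top" else (228,268)
    Q=P[l==l[seed]]; print("bottle",len(Q),Q.min(0),Q.max(0))
    t=Q[Q[:,2]>np.percentile(Q[:,2],90)-.008]
    r=cv2.minAreaRect((t[:,:2]*1000).astype(np.float32)); print(" top rect",r,np.percentile(t[:,2],[10,50,90]))
    print(" box",cv2.boxPoints(r))
    dk=((hsv[...,2]<70)&(P[...,2]>.004)).astype(np.uint8)
    k,l,s,c=cv2.connectedComponentsWithStats(dk)
    for seed in ([(221,380),(158,240)] if n=="top" else [(326,315),(183,292)]):
        if l[seed]==0: print("no seed",P[seed],p[seed]);continue
        m=l==l[seed];Q=P[m]; print("dark",seed,len(Q),Q.min(0),Q.max(0),Q.mean(0))
    t=P[(P[...,2]>.16)&(P[...,2]<.185)&(P[...,0]>.35)&(P[...,0]<.75)&(abs(P[...,1])<.3)]
    for q in cv2.kmeans(t[:,:2].astype(np.float32),4,None,(3,50,1e-5),5,2)[2]:
        w=np.hypot(*(t[:,:2]-q).T)<.03; print("cap",q,t[w].min(0),t[w].max(0),w.sum())
    print("mid seeds",P[158,240] if n=="top" else P[183,292])
z=np.load("top0.npz");p=z["p"][120:290,200:450]
cv2.imwrite("pics/c1.png",cv2.resize(p,None,fx=3,fy=3,interpolation=cv2.INTER_CUBIC))
E
```

```text
top bench z -0.0005142332549433748
bottle 1118 [ 0.18697011 -0.07610009  0.01209432] [0.55216451 0.08969175 1.52869721]
 top rect ((369.2139892578125, -8.16851806640625), (135.4036102294922, 364.41448974609375), 89.92521667480469) [0.05388601 0.05721229 0.06123768]
 box [[186.91853  -75.63245 ]
 [551.3327   -76.10809 ]
 [551.50946   59.29541 ]
 [187.09528   59.771057]]
no seed [ 0.47310127 -0.29342742  0.07052693] [53 68 89]
no seed [0.67615763 0.113163   0.01201573] [70 76 87]
cap [ 0.6894179  -0.03683174] [ 0.67136026 -0.05664927  0.16031775] [ 0.7116178  -0.01827009  0.18091621] 181
cap [ 0.6861817  -0.10964917] [ 0.67682325 -0.13080952  0.16081508] [ 0.71613966 -0.09193827  0.17957394] 183
cap [0.6807139 0.0358981] [0.6616986  0.01705861 0.16051552] [0.70218859 0.05539095 0.18091999] 187
cap [ 0.7046677  -0.11325468] [ 0.67682325 -0.13080952  0.16081508] [ 0.71749784 -0.09193827  0.17957394] 187
mid seeds [0.67615763 0.113163   0.01201573]
side bench z 0.0007475722448943012
bottle 1471 [ 0.24636871 -0.62355503  0.01223595] [0.55257753 0.09062127 0.69785379]
 top rect ((417.289520
[... 277 characters left out ...]
355503  0.00524879] [ 0.49792046 -0.28615927  0.69785379] [ 0.47441629 -0.30740042  0.05801443]
dark (183, 292) 135 [ 0.24636871 -0.62355503  0.00833185] [0.69445229 0.13898336 0.69785379] [0.66552816 0.11090726 0.01710216]
cap [ 0.7021206  -0.10737064] [ 0.675848   -0.13345934  0.16006828] [ 0.7172183  -0.09033978  0.17817802] 313
cap [0.6778514  0.03078889] [0.66121621 0.01478277 0.16027692] [0.70088555 0.05626536 0.17874347] 240
cap [ 0.6871445  -0.04200336] [ 0.66993586 -0.05797999  0.16007904] [ 0.71022219 -0.01728217  0.17817744] 266
cap [ 0.6885429  -0.12213876] [ 0.675848   -0.13345934  0.16006828] [ 0.71572147 -0.09461397  0.17817802] 298
mid seeds [0.66266988 0.11912583 0.01130027]
```

View pics/c1.png

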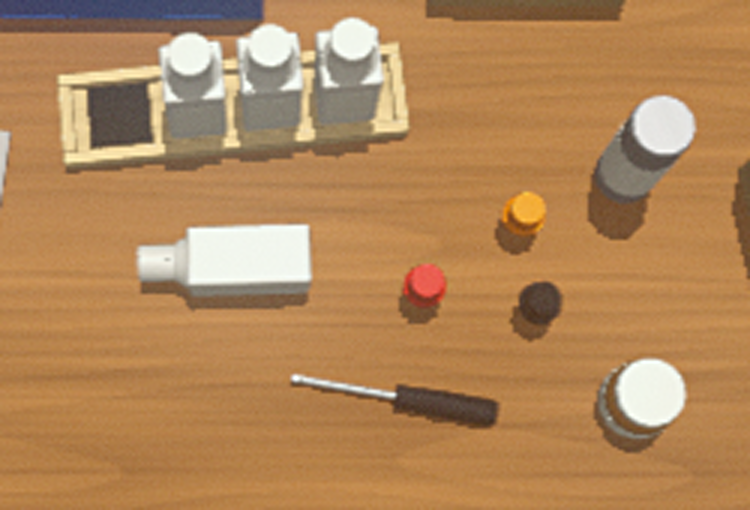

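Crop: the black stopper (540,302) stands alone beside the jar and the screwdriver handle, so the choice is confirmed. Next I move the wrist camera over the bench and check which tilted neck grasps the arm can reach.

```bash
cat >> h.py <<'E'
from scipy.spatial.transform import Rotation as Q
def quat(x,y,z):
    q=Q.from_matrix(np.stack([x,y,z],1)).as_quat(); return q[[3,0,1,2]]
def unit(v): v=np.array(v,float); return v/np.linalg.norm(v)
Z=np.array([0,0,1.])
def pose(b,side,a,sg):
    """tool inclined by a from the bottle axis b (to mouth), leaning to direction side"""
    b=unit(b);side=unit(side-np.dot(side,b)*b)
    z=-np.cos(a)*b-np.sin(a)*side; y=sg*(np.sin(a)*b-np.cos(a)*side); return quat(np.cross(y,z),y,z),z
def tcp(g,z): return np.array(g)+.005*z
def down(yaw):
    x=np.array([np.cos(yaw),np.sin(yaw),0]); return quat(x,np.cross(-Z,x),-Z)
E
python3 - <<'E'
from h import *
g0=np.array([.522,.073,.029]); b=np.array([0,1,0.]); g1=np.array([.675,.111,.011+.15]); u=unit([-.07,1,0])
for a in np.radians([25,30,35,40,45,55,70,90]):
  for sg in (1,-1):
    for s in (1,-1):
      q,z=pose(b,Z,a,sg); q1,z1=pose(Z,s*u,a,sg)
      r=[bot.solve_ik(tcp(g0,z),q),bot.solve_ik(tcp(g0+[0,0,.1],z)-.1*z,q),bot.solve_ik(tcp(g1,z1),q1),bot.solve_ik(tcp(g1+[0,0,.15],z1),q1)]
      print(round(np.degrees(a)),sg,s,[None if i is None else np.round(i,2).tolist() for i in r])
yaws=[(w,bot.solve_ik([.55,.06,.46],down(w)) is not None) for w in (0,1.57,3.14,-1.57)];print(yaws)
E
```

```text
25 1 1 [[-0.35, 0.52, 1.86, 0.5, 0.98, 2.46], [-0.18, 0.31, 1.75, 0.46, 1.21, 2.76], None, None]
25 1 -1 [[-0.35, 0.52, 1.86, 0.5, 0.98, 2.46], [-0.18, 0.31, 1.75, 0.46, 1.21, 2.76], [-0.43, 1.25, 1.25, 1.46, 2.21, 2.29], [-0.43, 1.01, 1.34, 1.57, 2.22, 2.47]]
25 -1 1 [None, None, [-0.43, 0.83, 1.33, 0.93, 1.7, 2.4], [-0.43, 0.67, 1.22, 0.98, 1.85, 2.62]]
25 -1 -1 [None, None, [0.43, 0.9, 1.15, -1.02, 1.66, 0.59], [0.43, 0.76, 1.04, -1.05, 1.78, 0.37]]
30 1 1 [[-0.4, 0.55, 1.86, 0.57, 1.03, 2.37], [-0.24, 0.32, 1.76, 0.54, 1.25, 2.68], None, None]
30 1 -1 [[-0.4, 0.55, 1.86, 0.57, 1.03, 2.37], [-0.24, 0.32, 1.76, 0.54, 1.25, 2.68], [-0.41, 1.29, 1.24, 1.52, 2.26, 2.3], [-0.41, 1.05, 1.34, 1.64, 2.26, 2.48]]
30 -1 1 [None, None, [-0.41, 0.79, 1.33, 0.88, 1.66, 2.43], [-0.41, 0.64, 1.21, 0.91, 1.83, 2.65]]
30 -1 -1 [None, None, [0.41, 0.87, 1.16, -0.96, 1.61, 0.56], [0.41, 0.73, 1.04, -0.98, 1.76, 0.35]]
35 1 1 [[-0.45, 0.58, 1.85, 0.62, 1.09, 2.29], [-0.3, 0.33, 1.76, 0.6, 1.3, 2.6], None, None]
35 1 -1 [[-0.45, 0.58, 1.85, 0.62, 1.09, 2.29], [-0.3, 0.33, 1.76, 0.6, 1.3, 2.6], [-0.39,
[... 2320 characters left out ...]
[-0.66, 1.14, 1.65, 0.94, 1.78, 1.85], [-0.66, 0.77, 1.74, 1.01, 1.94, 2.09], [-0.01, 1.56, 1.11, 3.14, 2.67, 0.08], [-0.01, 1.29, 1.33, 3.14, 2.62, 0.08]]
90 1 -1 [[-0.66, 1.14, 1.65, 0.94, 1.78, 1.85], [-0.66, 0.77, 1.74, 1.01, 1.94, 2.09], [0.01, 1.56, 1.11, 3.14, 2.67, -3.08], [0.01, 1.29, 1.32, 3.14, 2.62, -3.08]]
90 -1 1 [[0.5, 1.19, 1.43, -1.13, 1.81, 1.1], [0.5, 0.86, 1.52, -1.19, 1.91, 0.87], [-0.01, 0.55, 1.29, 0.0, 1.29, 3.06], [-0.01, 0.48, 1.05, 0.0, 1.61, 3.06]]
90 -1 -1 [[0.5, 1.19, 1.43, -1.13, 1.81, 1.1], [0.5, 0.86, 1.52, -1.19, 1.91, 0.87], [0.01, 0.56, 1.29, -0.0, 1.29, -0.06], [0.01, 0.48, 1.05, -0.0, 1.61, -0.06]]
[(0, False), (1.57, True), (3.14, True), (-1.57, False)]
```

The tool's approach axis is y, not z: at the start, R[:,1] points straight down. I fix the helper and recheck.

```bash
python3 - <<'E'
s=open('h.py').read()
s=s.replace("""y=sg*(np.sin(a)*b-np.cos(a)*side); return quat(np.cross(y,z),y,z),z""","""w=sg*(np.sin(a)*b-np.cos(a)*side); return quat(np.cross(z,w),z,w),z""")
s=s.replace("return quat(x,np.cross(-Z,x),-Z)","return quat(x,-Z,np.cross(x,-Z))")
open('h.py','w').write(s)
E
python3 - <<'E'
from h import *
g0=np.array([.522,.073,.029]); b=np.array([0,1,0.]); g1=np.array([.675,.111,.011+.15]); u=unit([-.07,1,0])
for a in np.radians([30,40,50,60,75]):
  for sg in (1,-1):
      q,z=pose(b,Z,a,sg)
      r=[bot.solve_ik(tcp(g0,z),q),bot.solve_ik(tcp(g0,z)-.1*z,q)]
      for s in (1,-1):
        q1,z1=pose(Z,s*u,a,sg); r+=[bot.solve_ik(tcp(g1,z1),q1),bot.solve_ik(tcp(g1+[0,0,.15],z1),q1)]
      print(round(np.degrees(a)),sg,[None if i is None else np.round(i,2).tolist() for i in r])
c=bot.get_calibration("wrist"); print(c["xyz"]-np.array(bot.current_ee_pos()),R(c), Q.from_quat(np.array(bot.current_eef_rot())[[1,2,3,0]]).as_matrix().round(2))
print([(w,bot.solve_ik([.55,.06,.46],down(w))) for w in (0,1.57,3.14,-1.57)])
E
```

```text
30 1 [[0.43, 0.87, 1.6, -0.92, 1.41, 0.96], [0.55, 0.85, 1.45, -0.83, 1.58, 0.88], [0.24, 0.66, 1.24, -0.53, 1.37, -2.83], [0.24, 0.57, 1.03, -0.52, 1.63, -2.98], [-0.24, 0.61, 1.33, 0.5, 1.4, -0.45], [-0.24, 0.51, 1.13, 0.5, 1.67, -0.3]]
30 -1 [[0.43, 0.87, 1.6, -0.92, 1.41, -2.18], [0.55, 0.85, 1.45, -0.83, 1.58, -2.26], [0.24, 0.66, 1.24, -0.53, 1.37, 0.31], [0.24, 0.57, 1.03, -0.52, 1.63, 0.16], [-0.24, 0.61, 1.33, 0.5, 1.4, 2.69], [-0.24, 0.51, 1.13, 0.5, 1.67, 2.84]]
40 1 [[0.38, 0.77, 1.65, -0.84, 1.27, 0.88], [0.49, 0.73, 1.51, -0.75, 1.46, 0.8], [0.31, 0.72, 1.22, -0.68, 1.44, -2.73], [0.31, 0.61, 1.03, -0.68, 1.67, -2.91], [-0.31, 0.65, 1.34, 0.64, 1.48, -0.55], [-0.31, 0.54, 1.16, 0.65, 1.71, -0.37]]
40 -1 [[0.38, 0.77, 1.65, -0.84, 1.27, -2.26], [0.49, 0.73, 1.51, -0.75, 1.46, -2.34], [0.31, 0.72, 1.22, -0.68, 1.44, 0.41], [0.31, 0.61, 1.03, -0.68, 1.67, 0.23], [-0.31, 0.65, 1.34, 0.64, 1.48, 2.59], [-0.31, 0.54, 1.16, 0.65, 1.71, 2.77]]
50 1 [[0.32, 0.68, 1.7, -0.74, 1.14, 0.77], [0.42, 0.61, 1.57, -0.65, 1.34, 0.7], [0.36, 0.78, 1.19, -0.83, 1.52, -2.65], [0.36, 0.67, 1
[... 1298 characters left out ...]
]
[-0.06904313  0.01485838  0.12762129] [[ 0.22053284 -0.93789392 -0.2678064 ]
 [ 0.97537861  0.21167671  0.06188321]
 [-0.00135151 -0.27485991  0.96148334]] [[ 0.22 -0.   -0.98]
 [ 0.98 -0.    0.22]
 [-0.   -1.    0.  ]]
[(0, array([-9.29686080e-02,  2.18202363e-01,  1.07980420e+00, -4.44089210e-16,
        1.84358609e+00, -9.29686080e-02])), (1.57, array([-9.29686080e-02,  2.18202363e-01,  1.07980420e+00, -4.44089210e-16,
        1.84358609e+00, -1.66296861e+00])), (3.14, array([-0.09296861,  0.21820236,  1.0798042 ,  0.        ,  1.84358609,
        3.0502167 ])), (-1.57, array([-9.29686080e-02,  2.18202363e-01,  1.07980420e+00, -4.44089210e-16,
        1.84358609e+00,  1.47703139e+00]))]
```

```bash
python3 - <<'E'
from h import *
bot.move_ptp([.50,-.06,.36],down(np.pi/2)); bot.hold(.3)
c=bot.get_calibration("wrist"); p,d=bot.camera("wrist"); P=cloud(d,c); np.savez("w1.npz",p=p,d=d,P=P); cv2.imwrite("pics/w1.png",p)
print(c, bot.current_clock())
ok=d>0; hsv=cv2.cvtColor(p,cv2.COLOR_BGR2HSV); wh=ok&(hsv[...,1]<60)&(hsv[...,2]>100)
bench=ok&(abs(P[...,2])<.02)&(hsv[...,1]>100); print("bench",np.median(P[bench][:,2]))
m=wh&(P[...,2]>.015)&(P[...,2]<.066)&(P[...,0]>.45)&(P[...,0]<.59)&(P[...,1]>-.1)&(P[...,1]<.12)
k,l,s,_=cv2.connectedComponentsWithStats(m.astype(np.uint8)); m=l==1+s[1:,4].argmax(); B=P[m]
print("bottle",B.min(0),B.max(0)); t=B[(B[:,2]>.05)&(B[:,1]<.04)]; print(np.median(t[:,2]))
r=cv2.minAreaRect((t[:,:2]*1000).astype(np.float32));print(r)
n=B[(B[:,1]>.058)]; print("neck x", np.percentile(n[:,0],[1,50,99]),"ymax",np.percentile(n[:,1],99.5),"ztop",np.percentile(n[:,2],[95,99]))
m=ok&(P[...,2]>.155)&(P[...,2]<.19)&(P[...,0]>.62)&(P[...,0]<.76)&(abs(P[...,1])<.2)
k,l,s,_=cv2.connectedComponentsWithStats(m.astype(np.uint8))
for i in range(1,k):
    if s[i,4]>50: q=P[l==i]; q=q[q[:,2]>np.median(q[:,2])-.006]; print("cap",cv2.minEnclosingCircle((q[:,:2]*1000).astype(np.float32)),np.median(q[:,2]))
m=ok&(hsv[...,2]<100)&(P[...,2]>.006)&(P[...,2]<.02)&(P[...,0]>.6)&(P[...,0]<.74)&(P[...,1]>.06)&(P[...,1]<.17)
k,l,s,_=cv2.connectedComponentsWithStats(m.astype(np.uint8)); q=P[l==1+s[1:,4].argmax()]
print("mat",cv2.minAreaRect((q[:,:2]*1000).astype(np.float32)),q.mean(0),len(q))
m=ok&(hsv[...,2]<110)&(P[...,2]>.03)&(P[...,2]<.09)&(np.hypot(P[...,0]-.473,P[...,1]+.295)<.05)
q=P[m]; q=q[q[:,2]>.06] if m.sum() else q; print("stopper",len(q), cv2.minEnclosingCircle((q[:,:2]*1000).astype(np.float32)) if len(q) else 0, np.median(q[:,2]) if len(q) else 0)
E
```

```text
{'mtx': array([[374.64270842,   0.        , 280.01933947],
       [  0.        , 374.64270842, 214.34951678],
       [  0.        ,   0.        ,   1.        ]]), 'xyz': array([ 0.42923532, -0.06030662,  0.48756779]), 'rotation': array([ 0.70021626, -0.0982146 , -0.09825171,  0.700284  ])} 2.9833
bench -0.0008200934806295024
bottle [ 0.49245602 -0.07665721  0.01506427] [0.55261803 0.08926648 0.06015869]
0.05705456333224196
((522.7971801757812, -17.683170318603516), (57.4591064453125, 116.52664947509766), 1.8714333772659302)
neck x [0.50247796 0.5166999  0.53609538] ymax 0.08887554095142429 ztop [0.04661007 0.04740895]
cap ((682.263427734375, 35.66627502441406), 21.02728271484375) 0.17424693139931974
cap ((690.4298706054688, -36.69135284423828), 20.436351776123047) 0.1741826115679203
cap ((696.6210327148438, -111.5392074584961), 20.20154571533203) 0.17401342314902657
mat ((678.2920532226562, 114.10665893554688), (65.70934295654297, 62.77597427368164), 5.97348690032959) [0.66719088 0.10390259 0.01040938] 652
stopper 712 ((480.27008056640625, -297.0636901855469), 16.30474090576172) 0.06700770509894771
```

View pics/w1.png

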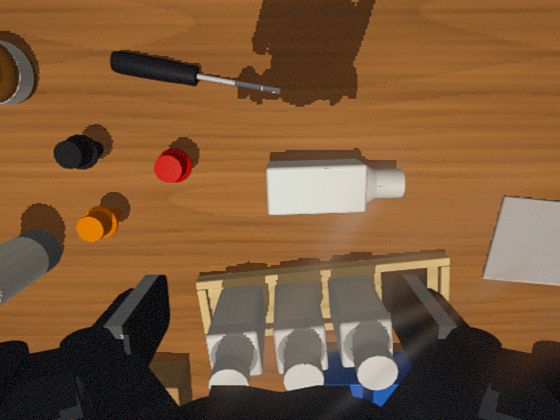

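Wrist view: the bottle is at (315,187) with its neck at (388,183). The mat is at (405,285), partly behind a finger, and the black stopper is at (75,152). Bottle length (166 mm), mat size and row pitch all agree with the given sizes. Now I grip the neck with the tool leaning 50° off the bottle axis.

```bash
cat >> h.py <<'E'
A=np.radians(50); S=.154
bx=np.array([-np.sin(np.radians(1.87)),np.cos(np.radians(1.87)),0])
foot=np.array([.5228,-.0177,.029])-.059*bx
ty=np.radians(5.7); u=np.array([-np.sin(ty),np.cos(ty),0])
place=np.array([.677,.112,.011])
q0,z0=pose(bx,Z,A,-1); q1,z1=pose(Z,u,A,-1)
E
python3 - <<'E'
from h import *
g=foot+S*bx; t=tcp(g,z0); print(g)
bot.gripper_open(); bot.move_ptp(t-.12*z0,q0); bot.servo_line(t,vel=.1)
f0=np.array(bot.current_force()); bot.grab(80); print(bot.current_gripper_width(),f0,bot.current_force())
bot.servo_line(t+[0,0,.2],vel=.15)
print(bot.current_gripper_width(),bot.current_force())
t1=tcp(place+[0,0,S],z1)
bot.move_ptp(t1+[0,0,.1],q1); bot.hold(.3); print(bot.current_clock(),bot.current_force())
p,d=bot.camera("side"); cv2.imwrite("pics/s1.png",p); np.savez("s1.npz",p=p,d=d,P=cloud(d,bot.get_calibration("side")))
E
```

```text
[0.51969997 0.07724941 0.029     ]
0.03417012594231816 [0.10963039 0.73755111 0.52241623] [-1.24685936  2.25730682  4.30736872]
0.033967296609453426 [ 0.71192626 -0.64693002 -3.10480643]
10.6333 [ 0.19076636 -0.28408897 -2.61257735]
```

View pics/s1.png

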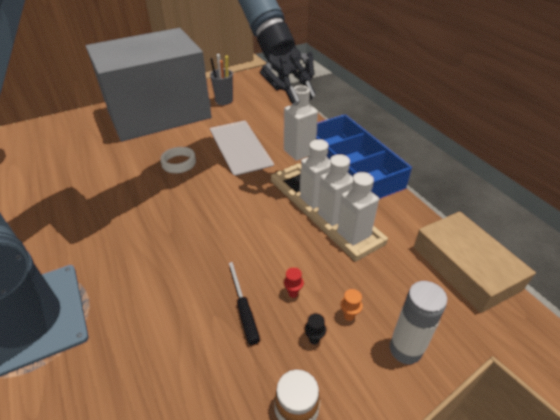

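Side view: the bottle hangs upright over the mat (300,130), neck at (303,97). I check its tilt and lateral position from the depth before lowering it.

```bash
python3 - <<'E'
from h import *
z=np.load("s1.npz");P=z["P"];p=z["p"];hsv=cv2.cvtColor(p,cv2.COLOR_BGR2HSV)
m=(z["d"]>0)&(hsv[...,1]<60)&(abs(P[...,0]-.677)<.06)&(abs(P[...,1]-.112)<.06)&(P[...,2]>.10)&(P[...,2]<.235)
q=P[m]; print(len(q),q.min(0),q.max(0))
v=(q-place)[:,:2]; ex=np.array([u[1],-u[0]])
cx,cy=v@ex,v@u[:2]; h=q[:,2]
for name,c,o in(("x-face",cx,cy),("y-face",cy,cx)):
    s=(c<-.02)&(abs(o)<.024)
    if s.sum()<60: print(name,s.sum());continue
    Aq=np.c_[h[s]-.16,o[s],np.ones(s.sum())]; k=np.linalg.lstsq(Aq,c[s],rcond=None)[0]; r=abs(c[s]-Aq@k)<.003
    k=np.linalg.lstsq(Aq[r],c[s][r],rcond=None)[0]; print(name,r.sum(),"tilt",np.degrees(k[0]),"yaw",np.degrees(k[1]),"offset",k[2]*1000)
E
```

```text
1391 [0.64291581 0.05203478 0.10130322] [0.7065592  0.13661716 0.23499176]
x-face 463 tilt 0.8084881351791441 yaw 0.21302184547724662 offset -30.749773307248763
y-face 616 tilt 0.4668722628300345 yaw 0.28997210245374916 offset -29.15262671673586
```

```bash
python3 - <<'E'
from h import *
t1=tcp(place+[0,0,S],z1); bot.servo_line(t1+[0,0,.006],vel=.12); bot.hold(.2)
f0=np.array(bot.current_force()); print(f0)
h=.006
while h>-.008:
    h-=.001; bot.servo_line(t1+[0,0,h],vel=.02); f=np.array(bot.current_force())-f0
    if f[2]>6: break
print("h",h,f, bot.current_clock())
bot.gripper_open(); bot.hold(.2)
bot.servo_line(t1+[0,0,h]-.13*z1,vel=.15); print(bot.current_clock())
p,d=bot.camera("side"); P=cloud(d,bot.get_calibration("side")); np.savez("s2.npz",p=p,d=d,P=P)
# go above the stopper
bot.move_ptp([.48,-.297,.22],down(np.pi/2)); bot.hold(.2)
c=bot.get_calibration("wrist"); w,wd=bot.camera("wrist"); W=cloud(wd,c); np.savez("w2.npz",p=w,d=wd,P=W)
cv2.imwrite("pics/m2.png",np.hstack([cv2.resize(p[70:270,220:420],(400,400)),cv2.resize(w,(400,300)).repeat(1,0) if 0 else cv2.copyMakeBorder(cv2.resize(w,(400,300)),0,100,0,0,0)]))
print(bot.current_clock())
hsv=cv2.cvtColor(w,cv2.COLOR_BGR2HSV)
m=(wd>0)&(hsv[...,2]<110)&(W[...,2]>.06)&(W[...,2]<.08)&(np.hypot(W[...,0]-.478,W[...,1]+.297)<.04)
q=W[m];print("stopper",len(q),cv2.minEnclosingCircle((q[:,:2]*1000).astype(np.float32)),np.median(q[:,2]),q.mean(0))
E
```

```text
[ 0.22854318 -1.10488364 -2.51931307]
h -0.002 [-1.09003175  0.34668067  6.88722671] 13.8167
15.5917
18.2083
stopper 1297 ((480.0869445800781, -297.9575500488281), 15.92240047454834) 0.06708506267337877 [ 0.47923895 -0.29807313  0.06696484]
```

View pics/m2.png

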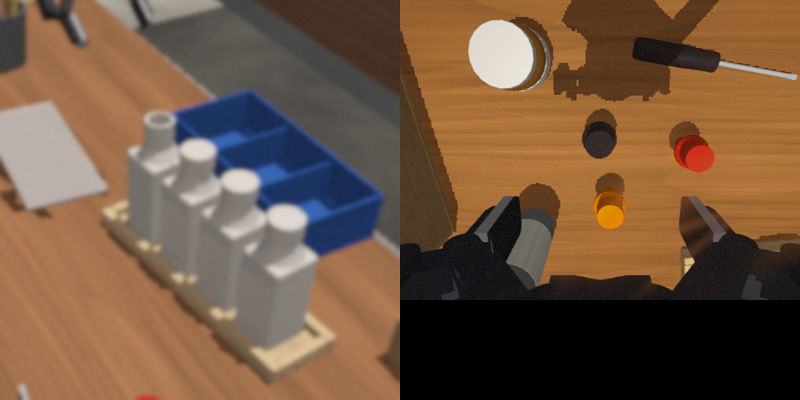

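Left: the bottle stands in its place with its neck open at (160,118). Right: the black stopper is clear at (200,139) of the wrist half. Next I measure the mouth from the side and top views and pick up the stopper.

```bash
python3 - <<'E'
from h import *
def rim(P,d,tag):
    m=(d>0)&(P[...,2]>.170)&(P[...,2]<.184)&(np.hypot(P[...,0]-.677,P[...,1]-.112)<.035)
    q=P[m]
    if len(q)<10: print(tag,len(q)); return
    print(tag,len(q),cv2.minEnclosingCircle((q[:,:2]*1000).astype(np.float32)),np.percentile(q[:,2],[50,95]))
z=np.load("s2.npz"); rim(z["P"],z["d"],"side")
p,d=bot.camera("top"); rim(cloud(d,bot.get_calibration("top")),d,"top")
t=np.array([.480,-.2978,.0635-.005])
bot.servo_line(t,vel=.12); bot.grab(70); print("w",bot.current_gripper_width(),bot.current_force())
bot.servo_line(t+[0,0,.2],vel=.2); print("w",bot.current_gripper_width(),bot.current_force())
bot.move_ptp([.60,.105,.30],down(np.pi/2)); bot.hold(.2)
c=bot.get_calibration("wrist"); w,d=bot.camera("wrist"); P=cloud(d,c); np.savez("w3.npz",p=w,d=d,P=P); cv2.imwrite("pics/w3.png",w); rim(P,d,"wrist"); print(bot.current_clock())
E
```

```text
side 102 ((674.3639526367188, 110.45259094238281), 20.649118423461914) [0.17511786 0.17789975]
top 59 ((673.4449462890625, 110.7399673461914), 18.439725875854492) [0.17461155 0.17790374]
w 0.02922305426163268 [ 0.41810904 -0.11768373  4.89394312]
w 0.0293772340069987 [-0.63590194 -0.62672671  0.15141082]
wrist 0
23.275
```

View pics/w3.png

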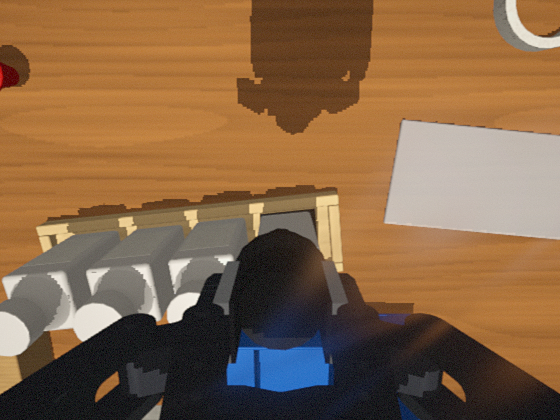

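Wrist view: the stopper is in the jaws at (280,290). The dark patch at (290,222) could be either the shaded bottle or the bare mat, so I check the depth there and take a side view.

```bash
python3 - <<'E'
from h import *
z=np.load("w3.npz")
for v,u_ in((215,280),(222,290),(235,310),(240,300),(250,325)): print(v,u_,z["P"][v,u_].round(4),z["p"][v,u_])
p,d=bot.camera("side"); P=cloud(d,bot.get_calibration("side")); cv2.imwrite("pics/s3.png",cv2.resize(p[40:260,200:420],(660,660))[:600])
# stopper in hand: black points under the TCP
e=np.array(bot.current_ee_pos()); hsv=cv2.cvtColor(p,cv2.COLOR_BGR2HSV)
m=(d>0)&(np.hypot(P[...,0]-e[0],P[...,1]-e[1])<.028)&(P[...,2]<e[2]-.02)&(P[...,2]>.2)
q=P[m]-e; print(len(q),q.min(0),q.max(0))
for a,b in((-.065,-.055),(-.055,-.045),(-.045,-.035),(-.035,-.025)):
    s=q[(q[:,2]>a)&(q[:,2]<b)]; print(a,len(s),s.mean(0).round(4) if len(s) else '',s.min(0).round(4) if len(s) else '',s.max(0).round(4) if len(s) else '')
m=(d>0)&(P[...,2]>.170)&(P[...,2]<.184)&(np.hypot(P[...,0]-.675,P[...,1]-.111)<.035); print("rim pts",m.sum(), P[m].mean(0) if m.sum() else '')
E
```

```text
215 280 [0.6471 0.1029 0.0187] [108 113 117]
222 290 [0.6461 0.1135 0.0487] [105 113 120]
235 310 [0.6442 0.131  0.0965] [103 113 120]
240 300 [0.5825 0.1115 0.2806] [31 35 47]
250 325 [0.6933 0.1565 0.0094] [131 188 219]
155 [-0.02014188 -0.02164756 -0.05861855] [ 0.01686995  0.00454681 -0.02003332]
-0.065 11 [-0.0042 -0.0078 -0.0564] [-0.0107 -0.0111 -0.0586] [ 0.0028 -0.0035 -0.0552]
-0.055 34 [-0.0036 -0.0085 -0.0499] [-0.011  -0.0128 -0.0544] [ 0.0096  0.0019 -0.0452]
-0.045 46 [-0.0051 -0.0096 -0.04  ] [-0.0137 -0.0156 -0.045 ] [ 0.0088  0.0027 -0.035 ]
-0.035 48 [-0.0054 -0.0111 -0.03  ] [-0.0164 -0.017  -0.0348] [ 0.0108  0.0045 -0.0252]
rim pts 98 [0.67411968 0.10975098 0.17464731]
```

View pics/s3.png

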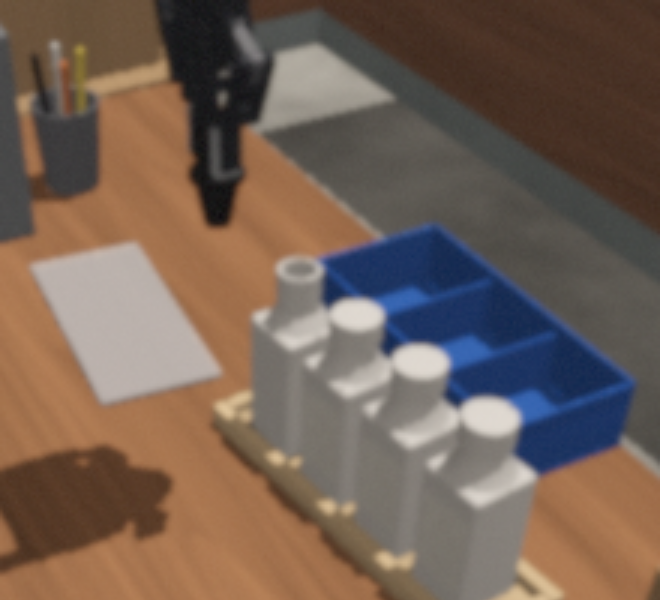

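Depth shows the bottle's front face at x≈0.646, so it is standing there in shadow. In the side view (crop), the stopper hangs straight at (215,205) and the open mouth is at (300,268). Now I insert it, watching the force.

```bash
python3 - <<'E'
from h import *
bot.grab(110)
x,y=.6752,.111; o=.0585
bot.move_ptp([x,y,.205+o],down(np.pi/2)); bot.servo_line([x,y,.180+o],vel=.08); bot.hold(.3)
f0=np.array(bot.current_force()); print(f0)
b=.180
while b>.150:
    b-=.0015; bot.servo_line([x,y,b+o],vel=.03); f=np.array(bot.current_force())-f0
    print(round(b,4),f.round(1),round(bot.current_ee_pos()[2]-o,4))
    if f[2]>45 or np.hypot(*f[:2])>15: break
print(bot.current_clock(),bot.current_gripper_width())
p,d=bot.camera("side"); cv2.imwrite("pics/s4.png",cv2.resize(p[60:220,240:400],(600,600),interpolation=cv2.INTER_CUBIC))
E
```

```text
[ 0.4352267   0.10585341 -0.33809129]
0.1785 [-1.3 -0.9 -1.2] 0.1783
0.177 [-0.5 -1.3 -0.1] 0.1768
0.1755 [-1.3 -0.4 -0.5] 0.1753
0.174 [-1.1 -0.7  0.2] 0.1739
0.1725 [-0.5 -0.  -0.5] 0.1723
0.171 [-0.9 -1.3 -0.8] 0.1708
0.1695 [ 0.  -0.7  0.5] 0.1693
0.168 [-0.5  0.6  0.5] 0.1678
0.1665 [-0.7 -0.1 -0.3] 0.1663
0.165 [ 0.2 -1.1  0. ] 0.1648
0.1635 [-0.4 -0.5  0.6] 0.1633
0.162 [-1.2 -0.1 -0. ] 0.1618
0.1605 [ 0.9  0.1 -0.4] 0.1603
0.159 [-0.1 -0.1 -0.6] 0.1588
0.1575 [-0.7 -0.  -0.3] 0.1574
0.156 [-1.7  0.4 -0.8] 0.1559
0.1545 [-1.3  0.5  1.2] 0.1547
0.153 [-1.8  0.2  5.5] 0.1542
0.1515 [-2.   1.  10.9] 0.1539
0.15 [-2.9  1.1 14.5] 0.1537
29.7417 0.02811788025360799
```

View pics/s4.png

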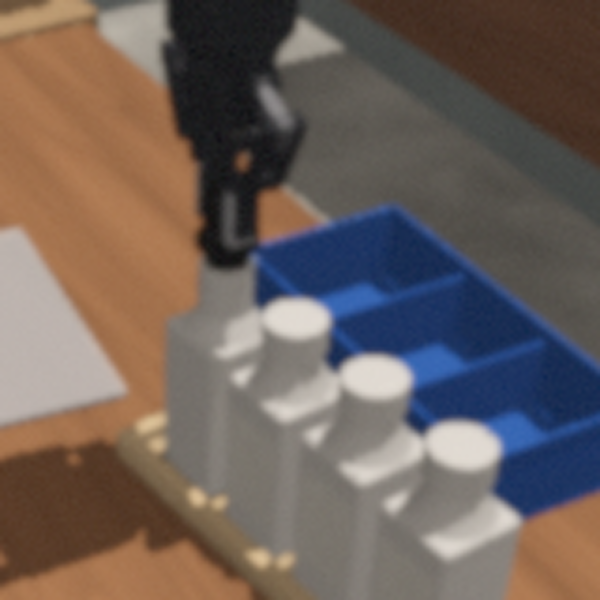

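The plug slid in with no side force and seated about 22 mm deep. I press to about 40 N, release and back off.

```bash
python3 - <<'E'
from h import *
x,y=.6752,.111; o=.0585; b=.150
while b>.138:
    b-=.0015; bot.servo_line([x,y,b+o],vel=.03); f=np.array(bot.current_force())
    if f[2]>38: break
print(b,f.round(1),bot.current_ee_pos()[2]-o)
e=bot.current_ee_pos(); bot.servo_line([x,y,e[2]],vel=.03); bot.hold(.2); print(np.round(bot.current_force(),1))
bot.gripper_open(); bot.hold(.2); bot.servo_line([x,y,.36],vel=.12); bot.move_ptp([.45,-.05,.40],down(np.pi/2)); bot.hold(.5)
p,d=bot.camera("side"); P=cloud(d,bot.get_calibration("side")); t,td=bot.camera("top"); T=cloud(td,bot.get_calibration("top"))
for n,P,d in(("side",P,d),("top",T,td)):
    m=(d>0)&(P[...,2]>.19)&(P[...,2]<.24)&(np.hypot(P[...,0]-.675,P[...,1]-.111)<.03); q=P[m]; tt=q[q[:,2]>q[:,2].max()-.006]
    print(n,len(q),"top z",np.percentile(q[:,2],[90,98]),cv2.minEnclosingCircle((tt[:,:2]*1000).astype(np.float32)))
cv2.imwrite("pics/s5.png",cv2.resize(p[60:260,230:430],(600,600),interpolation=cv2.INTER_CUBIC)); print(bot.current_clock())
E
```

```text
0.141 [-5.5  1.8 40.5] 0.15301255780885706
[-1.2  0.6  7.8]
side 280 top z [0.22103925 0.2220701 ] ((668.6229248046875, 110.03838348388672), 16.864795684814453)
top 186 top z [0.22219928 0.22376806] ((667.5193481445312, 109.65630340576172), 16.00229263305664)
35.9
```

View pics/s5.png

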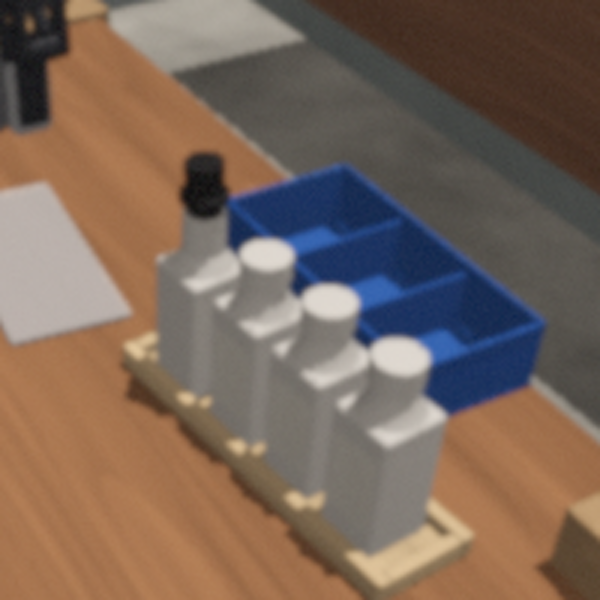

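Side view: the stopper is in the neck at (203,185) and all four bottles stand. But its top measures about 6 mm nearer in x than the mouth did, so I check the bottle and stopper for tilt.

```bash
cat > chk.py <<'E'
from h import *
def chk():
    p,d=bot.camera("side"); P=cloud(d,bot.get_calibration("side")); hsv=cv2.cvtColor(p,cv2.COLOR_BGR2HSV)
    ex=np.array([u[1],-u[0]])
    q=P[(d>0)&(hsv[...,1]<70)&(hsv[...,2]>70)&(np.hypot(P[...,0]-.675,P[...,1]-.111)<.05)&(P[...,2]>.03)]
    v=(q-place)[:,:2]; cx,cy,h=v@ex,v@u[:2],q[:,2]; s=(cx<-.02)&(abs(cy)<.024)&(h<.125)
    A_=np.c_[h[s]-.011,cy[s],np.ones(s.sum())]; c=cx[s]
    for _ in range(3): k=np.linalg.lstsq(A_,c,rcond=None)[0]; r=abs(c-A_@k)<.003; A_,c=A_[r],c[r]
    print("x-face n",len(c),"tilt",np.degrees(k[0]),"yaw",np.degrees(k[1]),"x at foot",(k[2]+.029)*1000)
    q=P[(d>0)&(np.hypot(P[...,0]-.672,P[...,1]-.111)<.035)]; v=(q-place)[:,:2]; cx,cy,h=v@ex,v@u[:2],q[:,2]
    for lo,hi in((.146,.155),(.155,.165),(.165,.174),(.19,.195),(.201,.208),(.208,.215),(.215,.222)):
        s=(h>lo)&(h<hi); print(lo,hi,s.sum(),"cx min/max",(np.percentile(cx[s],[3,97])*1000).round(1),"cy min/max",(np.percentile(cy[s],[3,97])*1000).round(1))
    t,td=bot.camera("top"); T=cloud(td,bot.get_calibration("top"))
    for lo,hi in((.112,.124),(.165,.18),(.183,.196),(.215,.228)):
        q=T[(td>0)&(T[...,2]>lo)&(T[...,2]<hi)&(np.hypot(T[...,0]-.672,T[...,1]-.111)<.05)]
        if len(q)>5: v=(q-place)[:,:2]*1000; print("top",lo,len(q),"cx",np.percentile(v@ex,[2,98]).round(1),"cy",np.percentile(v@u[:2],[2,98]).round(1))
    q=T[(td>0)&(T[...,2]>.15)&(T[...,2]<.19)&(abs(T[...,0]-.69)<.05)&(abs(T[...,1]+.037)<.11)]
    for y in(.0357,-.0367,-.1115):
        w=q[abs(q[:,1]-y)<.03]; w=w[w[:,2]>.168]; print("cap",cv2.minEnclosingCircle((w[:,:2]*1000).astype(np.float32)))
    return p,t
if __name__=="__main__": chk(); print(bot.current_clock())
E
python3 chk.py
```

```text
x-face n 310 tilt -0.15135801326719586 yaw -0.017598916707952796 x at foot -6.832749078488156
0.146 0.155 52 cx min/max [-24.9   1.1] cy min/max [-19.3   5.4]
0.155 0.165 50 cx min/max [-25.5   2.4] cy min/max [-18.7   3. ]
0.165 0.174 49 cx min/max [-25.3  -0.3] cy min/max [-19.1   5.9]
0.19 0.195 53 cx min/max [-28.6   7.4] cy min/max [-21.2  11.6]
0.201 0.208 39 cx min/max [-24.5   3.6] cy min/max [-16.7   0.8]
0.208 0.215 38 cx min/max [-24.4   3.1] cy min/max [-16.6   1.9]
0.215 0.222 94 cx min/max [-23.8   4.1] cy min/max [-16.2  12. ]
top 0.112 65 cx [-37.4  17.4] cy [-42.5  27.2]
top 0.165 15 cx [-24.7 -15.1] cy [-16.8   9.3]
top 0.183 60 cx [-27.4   4.7] cy [-20.1  17.9]
top 0.215 102 cx [-23.4   6.5] cy [-14.5  12.6]
cap ((687.2259521484375, 47.084808349609375), 15.971782684326172)
cap ((0.0, 0.0), 0.0)
cap ((702.55078125, -112.54793548583984), 18.54122543334961)
36.0
```

The bottle is upright (tilt 0.15°). Neck, flange and grip share one axis, so the stopper is straight and about 22 mm deep. The whole bottle slid about 6 mm toward the near curb, flat on the floor and inside the channel. I check that nothing else moved, then hand in.

```bash
python3 - <<'E'
from h import *
bot.move_ptp([.30,.30,.40],down(np.pi/2)); bot.hold(.3)
p,d=bot.camera("side"); P=cloud(d,bot.get_calibration("side")); t,td=bot.camera("top")
for n,a in(("side",p),("top",t)):
    b=np.load(n+"0.npz")["p"]; df=(cv2.absdiff(cv2.GaussianBlur(a,(5,5),0),cv2.GaussianBlur(b,(5,5),0)).max(2)>35).astype(np.uint8)
    k,l,s,c=cv2.connectedComponentsWithStats(df); print(n,[(s[i,:5].tolist()) for i in range(1,k) if s[i,4]>15])
T=cloud(td,bot.get_calibration("top"));T0=np.load("top0.npz")["P"]
for y in(.0357,-.0367,-.1115):
    for X in(T0,T):
        q=X.reshape(-1,3);q=q[(q[:,2]>.168)&(q[:,2]<.19)&(abs(q[:,0]-.69)<.04)&(abs(q[:,1]-y)<.03)]; print("cap",cv2.minEnclosingCircle((q[:,:2]*1000).astype(np.float32)),end=" ")
    print()
q=P[(d>0)&(np.hypot(P[...,0]-.669,P[...,1]-.11)<.03)&(P[...,2]>.19)]; print("stopper top",np.percentile(q[:,2],98),bot.current_clock())
bot.job_done()
E
```

```text
side [[0, 1, 6, 8, 36], [73, 0, 26, 41, 475], [0, 11, 5, 5, 20], [0, 13, 30, 77, 1308], [19, 79, 5, 12, 17], [277, 110, 34, 82, 1250], [0, 152, 45, 114, 2253], [286, 175, 15, 17, 155], [31, 181, 80, 62, 1939], [272, 187, 13, 11, 67], [240, 195, 52, 63, 2037], [0, 246, 2, 12, 20], [298, 312, 29, 39, 768], [31, 339, 8, 8, 25], [0, 350, 22, 17, 216]]
top [[226, 131, 24, 37, 652], [230, 168, 20, 6, 85], [230, 176, 19, 7, 77], [245, 194, 60, 29, 1470], [0, 203, 248, 217, 24923], [370, 213, 18, 21, 257], [260, 361, 25, 13, 170], [289, 366, 8, 5, 28], [269, 371, 9, 4, 25], [298, 375, 12, 14, 68], [265, 376, 9, 3, 22], [300, 392, 17, 28, 218]]
cap ((682.1349487304688, 36.060890197753906), 20.593238830566406) cap ((681.822509765625, 36.48789978027344), 20.467052459716797) 
cap ((690.357421875, -36.919612884521484), 21.26420783996582) cap ((690.7322998046875, -37.46295166015625), 20.120269775390625) 
cap ((697.3287353515625, -111.63374328613281), 20.98756980895996) cap ((697.0271606445312, -111.92176055908203), 21.320669174194336) 
stopper top 0.22238116943425063 37.8167
the job is handed in; nothing more can be done
```

The bottle is standing in the empty place in the tray with the black stopper pressed into its neck. I handed the job in at about 38 s of the 58 s allowed.

I picked the bottle up by its neck, turned it upright and set it on the mat with about 7 N before letting go. I then pressed the stopper in with about 40 N and moved the arm clear.

**Final checks:**
- **Bottle:** it stands within about 0.2° of vertical across the tray. I did not re-measure its tilt along the row after pressing; it was 0.5° before the bottle was set down.
- **Stopper:** the neck, flange and grip line up, and its top is 222 mm above the bench. That puts the plug about 22 mm deep, against the nominal 21 mm.
- **Row bottles:** each cap is within 1 mm of where it started.
- **Other things on the bench:** comparing pictures from before and after shows changes only where the bottle, the stopper, the arm and their shadows were. In the top view, the arm covered the lower-left part of the picture.

**One check disagreed:** during pressing and release, the bottle slid about 6 mm across the channel toward the curb nearest the robot. It is still inside the channel, and its height and tilt show it flat on the floor, so I left it there. It is not centred on the mat.

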